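# Fetch the vial from behind the bottles and weigh it

### The arm

A 7-joint arm with a two-finger parallel gripper is mounted at the origin on a cart in front of the work surface, level with it; the furniture and walls round the work are solid. World frame = base frame: x ahead of the robot, y to its left, z up, the work surface at z = 0. Lengths are in m, angles in degrees, forces in N, time in s.
With the tool pointing down it reaches from about 0.425 to 1.025 m from the base axis. Payload 9.4 kg.
Tool frame: the origin (TCP) lies between the finger pads; the fingertips stand 14 mm ahead of it and the grasp point (between the pads) lies 5 mm behind it; z points along the fingers, y is the line along which they close (so a half turn about z gives the same grasp; the last joint's range is limited). The gripper opens to 85 mm and grips with 20 to 120 N. Pads are 22 mm wide; open, the fingers measure 114 mm over their backs; the gripper's body (76 mm by 85 mm) begins 54 mm behind the grasp point. The pads swing forward as they close: fully open they stand 13 mm farther back than shut.
Start: joints at [-76.702, 34.337, -0.143, 91.639, 0.103, 54.024, -4.572], TCP at [0.22, 0.691, 0.245] pointing down, gripper open.
Joint ranges: [-147.43, 147.43], [-19.82, 112.94], [-74.19, 73.91], [6.32, 146.72], [-59.91, 239.91], [6.04, 106.73], [-150.56, 150.56]. Speed limits (degrees/s): [127.2, 127.2, 172.46, 172.46, 180, 180, 180].

### API

Orientations are given as [roll, pitch, yaw] about the fixed x, y, z axes, in that order (R = Rz(yaw) Ry(pitch) Rx(roll)).
In Python, from station import robot gives the robot as it stands. Calls block until the motion is done:
- robot.move_to(position, orientation): joint-space move of the TCP to a pose.
- robot.line_to(position, rot=None, max_speed=0.15): straight line of the TCP; rot=None keeps the orientation; max_speed is the mean speed in m/s.
- robot.move_j(angles): joint-space move.
- robot.ungrasp() and robot.grasp(force=None): open the fingers fully, or close them until they stop; force is the grip in N (None keeps the last).
- robot.wait(seconds).
- robot.inverse_kinematics(position, orientation): joint angles nearest the present ones, or None.
- robot.observe(): the state.
- robot.read_camera(name): name is "scene" or "top"; returns a dict with "frame" (384x512x3 uint8, red, green, blue), "depth" (384x512 float32, m along the optical axis (not along the pixel's ray), 0 where there is no reading), "fx", "fy", "cx", "cy" (pixels), "cam_to_world" (4x4, takes a point from camera to world coordinates). Camera axes: x right, y up, looking along -z (the intrinsics and any distortion apply to the point x, -y, -z); pixel columns grow to the right and rows downward; lengths in m; the calibration is good to about 2 mm. A picture is of the moment at which its call begins.
A pose or a line that the arm cannot do raises robot.IKError and nothing moves.
- robot.finish_job(): hands the job in; it is judged then, once.
The state is a dict: "time_s": time; "joint_pos": joint angles; "joint_vel": joint speeds; "joint_efforts": joint torques, N m; "tcp_pos": TCP position; "tool_rot": TCP orientation; "ft_force": force on the tool from outside, world axes, zero at the start; "ft_torque": the same for the moment, N m; "width": finger opening in m; "grasp_force": force on a finger pad.
Only numpy, scipy, OpenCV 4.12 (cv2) and the standard library are available. Lean on these libraries where they do the work, as an engineer would, in place of code of your own. Each camera call takes 0.05 s, during which the arm holds its last target. There are 200 camera calls.

### The job

A small vial stands at the back of the bottle caddy, hemmed in by three bottles. First move all three bottles out onto the empty side tray, then take the vial and stand it in the middle of the balance pan, and only after that put every bottle back in the caddy, upright on the very spot where it stood. Set the glassware down gently without dropping or toppling any of it, and leave the beaker, the timer and the eraser alone.

Things in the scene. Friction and masses are not known exactly. Their poses are not given: they have to be found in the camera images.
- blue_cap_bottle: screw-cap bottle, body 62 mm across, 142 mm tall, its ribbed round cap 42 mm across takes up the top 25 mm (best grasp: the cap); about 0.24 kg; starts in one of the three large rings of the caddy; upright; origin at the centre of its underside, z up
- flask: conical flask, 76 mm across at the foot, 137 mm tall, narrowing to a round bung 28 mm across that takes up the top 26 mm (best grasp: the bung); about 0.14 kg; starts in one of the three large rings of the caddy; upright; origin at the centre of its underside, z up
- stopper_bottle: white opaque bottle, body 66 mm across up to 98 mm, then a narrow round stopper 28 mm across up to its full height of 121 mm (best grasp: the stopper, the top 23 mm); about 0.22 kg; starts in one of the three large rings of the caddy; upright; origin at the centre of its underside, z up
- vial: small round screw-cap vial, 24 mm across, 52 mm tall, 20 g; stands at the back of the caddy between the bottles, in its small ring; upright; origin at the centre of its underside, z up
- caddy: fixed grey caddy, open towards its -x. Flat floor 8 mm above the worktop, x -0.105 to 0.05, y -0.10 to 0.10 in its frame; side rims 16 mm high; back wall 60 mm high, inner face at x = 0.05. Thin flat printed rings mark the spots: bottles at (0, 0.055), (0, -0.055), (-0.055, 0), vial at (0.025, 0), all within 3 mm. Origin on the worktop midway between the two side spots
- side_tray: fixed shallow steel tray, 290 mm along its x, 130 mm along its y, rims 14 mm high and 4 mm thick, floor 4 mm above the worktop; empty at the start; it holds the three bottles in a row along its x (85 mm apart); origin under its centre on the worktop; it may stand to the left or to the right of the caddy
- pan (a point): centre of the top face of the balance's round flat steel pan, 88 mm across, 38 mm above the worktop; the balance is a fixed white box 170 mm (x) by 140 mm (y), with the pan 28 mm behind its middle (+x); z up
- beaker: bystander: empty glass beaker, 63 mm across, 70 mm tall; leave alone; origin under its centre
- timer: bystander: lab timer, 60 x 62 x 19 mm; leave alone; origin under its centre
- eraser: bystander: yellowish block eraser, 22 x 50 x 18 mm; leave alone; origin under its centre
Things that resemble listed ones, but are neither listed nor needed, are in the scene too. Leave any yellow look-alike of the stopper_bottle alone.

How it is judged (in metres and radians):
On the way, in this order (a step that is already met when the one before it is completed fails the run):
1. all three bottles stand upright on the side tray together, released (x of blue_cap_bottle in the frame of side_tray between -0.14 and 0.14 m and y of blue_cap_bottle in the frame of side_tray between -0.06 and 0.06 m and z of each of blue_cap_bottle, flask, stopper_bottle in the frame of side_tray below 0.015 m and angle between each of blue_cap_bottle, flask, stopper_bottle's own z axis and vertical below 0.15 rad and contact force between the fingers and blue_cap_bottle below 0.05 N and linear speed of each of blue_cap_bottle, flask, stopper_bottle below 0.03 m/s and x of flask in the frame of side_tray between -0.14 and 0.14 m and y of flask in the frame of side_tray between -0.06 and 0.06 m and contact force between the fingers and flask below 0.05 N and x of stopper_bottle in the frame of side_tray between -0.14 and 0.14 m and y of stopper_bottle in the frame of side_tray between -0.06 and 0.06 m and contact force between the fingers and stopper_bottle below 0.05 N), for 0.2 s.
2. the vial stands upright on the balance pan, released, while the three bottles still stand on the side tray (all of step 1 and horizontal distance between vial and pan below 0.02 m and z of vial in the frame of pan between -0.004 and 0.006 m and angle between vial's own z axis and vertical below 0.1 rad and contact force between the fingers and vial below 0.05 N and linear speed of vial below 0.03 m/s), for 0.2 s.
At the end, for the whole second after the job is handed in: Each bottle stands upright in the caddy within 15 mm of where it stood at the start, and the vial stands upright on the balance pan within 20 mm of the pan's centre, all released and at rest (distance of each of blue_cap_bottle, flask, stopper_bottle from where it was at the start of the episode below 0.015 m and angle between each of blue_cap_bottle, flask, stopper_bottle, vial's own z axis and vertical below 0.1 rad and linear speed of each of blue_cap_bottle, flask, stopper_bottle, vial below 0.03 m/s and horizontal distance between vial and pan below 0.02 m and z of vial in the frame of pan between -0.004 and 0.006 m and contact force between the fingers and vial below 0.05 N); the robot touches nothing.
It fails at once if a bottle, the flask or the vial is toppled (tilted more than 0.6 rad) (angle between any of blue_cap_bottle, flask, stopper_bottle, vial's own z axis and vertical above 0.6 rad).
It fails at once if a bottle, the flask or the vial is dropped (falls freely more than about 15 mm) ((contact force between blue_cap_bottle and anything else below 0.001 N and linear speed of blue_cap_bottle above 0.55 m/s) or (contact force between flask and anything else below 0.001 N and linear speed of flask above 0.55 m/s) or (contact force between stopper_bottle and anything else below 0.001 N and linear speed of stopper_bottle above 0.55 m/s) or (contact force between vial and anything else below 0.001 N and linear speed of vial above 0.55 m/s)).
It fails at once if the beaker, the timer or the eraser is moved more than 30 mm (distance of any of beaker, timer, eraser from where it was at the start of the episode above 0.03 m).
It also fails if it takes over 144 s, if anything falls off the work surface, if the arm or the gripper's body presses on something with over 40 N, if the wrist force passes 120 N, or if a joint passes its speed limit or range.

## Working session

There is one attempt and no reset: what is moved stays moved. The work goes in short steps, each a Python script; the robot and the scene stay as the last script left them, time stands still between calls to the robot, and variables do not carry over. Pictures are saved under pics/ and viewed, at most 14 in all, crops included, and the job is handed in when it is done.

```bash
mkdir -p pics; ls
cat > h.py <<'E'
import numpy as np, cv2
from station import robot
def cap(n):
    c=robot.read_camera(n); c['T']=np.array(c['cam_to_world']); return c
def save(im,name,s=1.5):
    cv2.imwrite('pics/'+name,cv2.cvtColor(cv2.resize(im,None,fx=s,fy=s,interpolation=cv2.INTER_CUBIC),cv2.COLOR_RGB2BGR))
def cloud(c):
    v,u=np.mgrid[0:384,0:512]; d=c['depth']
    p=np.stack([(u-c['cx'])/c['fx']*d,-(v-c['cy'])/c['fy']*d,-d,np.ones_like(d)],-1)
    return (p@c['T'].T)[...,:3]
def ray(c,u,v,z):
    d=c['T'][:3,:3]@np.array([(u-c['cx'])/c['fx'],-(v-c['cy'])/c['fy'],-1]); o=c['T'][:3,3]
    return o+d*(z-o[2])/d[2]
E
python3 - <<'E'
from h import *
for n in('scene','top'):
    c=cap(n); save(c['frame'],n+'0.png'); print(n,{k:np.round(v,3) for k,v in c.items() if k not in('frame','depth','T')}, (c['depth']==0).mean())
    np.savez(n+'0.npz',**c)
print(robot.observe())
E
```

```text
pics
scene {'fx': np.float64(471.927), 'fy': np.float64(471.927), 'cx': np.float64(263.288), 'cy': np.float64(192.844), 'cam_to_world': array([[ 0.775,  0.497, -0.39 , -0.06 ],
       [-0.632,  0.596, -0.496, -0.758],
       [-0.014,  0.631,  0.776,  1.219],
       [ 0.   ,  0.   ,  0.   ,  1.   ]])} 0.0038960774739583335
top {'fx': np.float64(456.528), 'fy': np.float64(456.528), 'cx': np.float64(253.376), 'cy': np.float64(187.799), 'cam_to_world': array([[-0.018,  0.976, -0.219,  0.261],
       [-1.   , -0.018,  0.004, -0.009],
       [-0.   ,  0.219,  0.976,  1.177],
       [ 0.   ,  0.   ,  0.   ,  1.   ]])} 0.003875732421875
{'time_s': 0.1, 'joint_pos': array([-76.70123851,  34.38114172,  -0.14651429,  91.67569901,
         0.10354209,  54.02617096,  -4.57073353]), 'joint_vel': array([ 0.02384127, -0.0328557 , -0.12288994, -0.07192498, -0.02592724,
       -0.0697462 , -0.04196225]), 'joint_efforts': array([ 5.11671707e-03, -7.77990460e+01,  1.57035906e+00, -2.58624637e+01,
        1.27481073e-02,  5.42998590e-03, -2.22195860e-05]), 'tcp_pos': array([0.22022389, 0.69031386, 0.24449192]), 'tool_rot': array([-1.79917460e+02,  7.57280236e-03,  1.62312371e+02]), 'ft_force': array([1.08727874, 0.83079072, 0.03591705]), 'ft_torque': array([-0.01410589,  0.02178982,  0.01527116]), 'grasp_force': 0.0, 'width': 0.08556118577024986}
```

View pics/scene0.png

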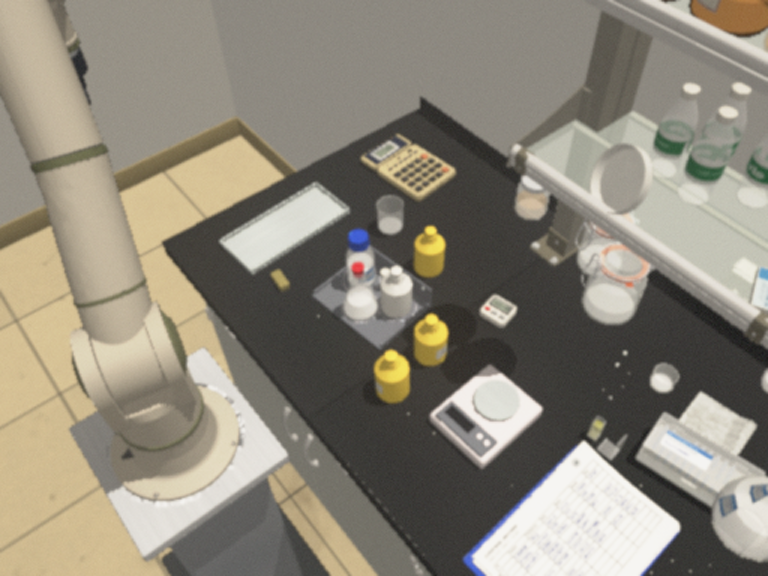

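View pics/top0.png

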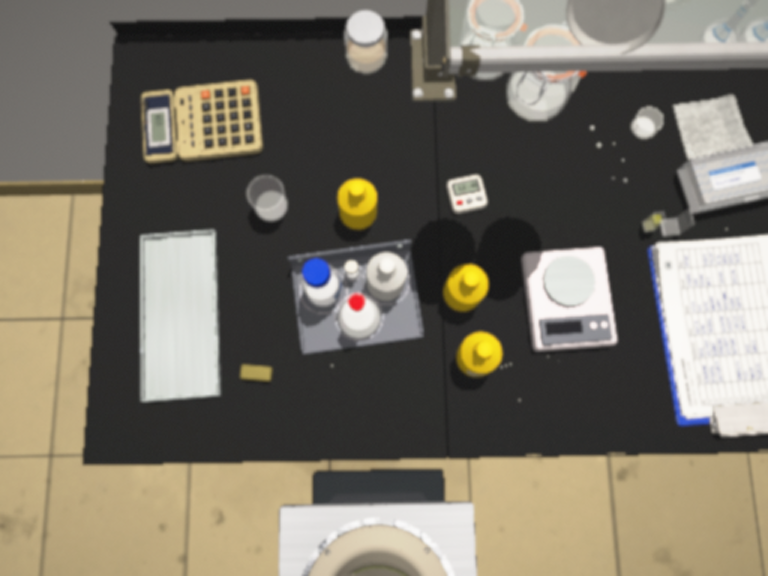

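The top view (768x576) shows these things:
- **Targets:** blue cap (316,270), red flask bung (357,302), white stopper (387,265) and white vial cap (351,268).
- **Places:** empty tray (180,315) and pan (569,281).
- **Bystanders:** beaker (267,198), timer (467,193) and eraser (256,373).
- **Candidates for the stopper bottle:** white (387,265), and yellow (357,203), (466,287), (480,354). The white one fits, since it is opaque white and stands in the caddy.

I'll confirm that in a crop and measure.

```bash
cat > m.py <<'E'
from h import *
S={n:dict(np.load(n+'0.npz')) for n in('scene','top')}
a=cv2.resize(S['top']['frame'][150:245,185:290],(525,475),interpolation=cv2.INTER_CUBIC)
b=cv2.resize(S['scene']['frame'][145:235,200:300],(528,475),interpolation=cv2.INTER_CUBIC)
cv2.imwrite('pics/crop.png',cv2.cvtColor(cv2.resize(np.hstack([a,b]),(796,360)),cv2.COLOR_RGB2BGR))
def masks(f):
    h=cv2.cvtColor(f,cv2.COLOR_RGB2HSV).astype(int);H,s,v=h[...,0],h[...,1],h[...,2]
    return dict(blue=(H>105)&(H<130)&(s>150)&(v>90),red=((H<6)|(H>174))&(s>140)&(v>90),yellow=(H>18)&(H<32)&(s>190)&(v>100))
P={}
for n,c in S.items():
    W=cloud(c); 
    for k,m in masks(c['frame']).items():
        N,l,st,ce=cv2.connectedComponentsWithStats(m.astype(np.uint8))
        for i in range(1,N):
            if st[i,4]>25:
                w=W[l==i]; print(n,k,st[i],ce[i].round(1),'top z',np.percentile(w[:,2],[50,90]).round(3),np.median(w,0).round(3))
c=S['top'];W=cloud(c)
def near(name,x,y,r,zlo,zhi):
    for n,c in S.items():
        W=cloud(c); m=(np.hypot(W[...,0]-x,W[...,1]-y)<r)&(W[...,2]>zlo)&(W[...,2]<zhi)
        w=W[m]; print(name,n,m.sum(),w.mean(0).round(4) if m.sum() else '',(w.max(0)-w.min(0)).round(3) if m.sum() else '')
# coarse: top-view pixel -> cloud
for nm,u,v in[('blue',316,270),('bung',357,302),('stop',387,263),('vial',351,268),('pan',569,281),('tray',180,315),('floor',320,340),('beaker',270,205),('eraser',256,373),('timer',467,193),('wall',300,252)]:
    print(nm,W[int(v/1.5),int(u/1.5)].round(3))
E
python3 m.py
```

```text
scene blue [233 153  12  13 114] [238.6 158. ] top z [0.149 0.153] [0.507 0.083 0.149]
scene blue [310 371  12  13  44] [314.7 377.6] top z [0.003 0.007] [ 0.273 -0.529  0.003]
scene red [235 176   7   7  41] [238.  178.8] top z [0.144 0.148] [0.456 0.02  0.144]
top blue [201 172  18  19 264] [210.2 180.8] top z [0.15  0.152] [0.509 0.087 0.15 ]
top blue [447 254  25  30 128] [456.1 275.3] top z [0.003 0.006] [ 0.276 -0.514  0.003]
top red [233 196  10  11  80] [237.4 201. ] top z [0.145 0.147] [0.461 0.025 0.145]
top yellow [225 119  26  33 704] [237.9 134.8] top z [0.083 0.117] [0.642 0.023 0.083]
top yellow [296 176  30  31 706] [310.5 190.8] top z [0.083 0.117] [ 0.494 -0.151  0.083]
top yellow [305 221  30  28 655] [319.6 235. ] top z [0.085 0.119] [ 0.385 -0.168  0.085]
blue [0.511 0.087 0.15 ]
bung [0.461 0.023 0.143]
stop [ 0.526 -0.024  0.127]
vial [0.536 0.035 0.062]
pan [ 0.511 -0.334  0.04 ]
tray [0.47  0.335 0.005]
floor [0.423 0.092 0.01 ]
beaker [0.669 0.182 0.006]
eraser [0.368 0.2   0.018]
timer [ 0.681 -0.17   0.02 ]
wall [0.58  0.128 0.001]
```

View pics/crop.png

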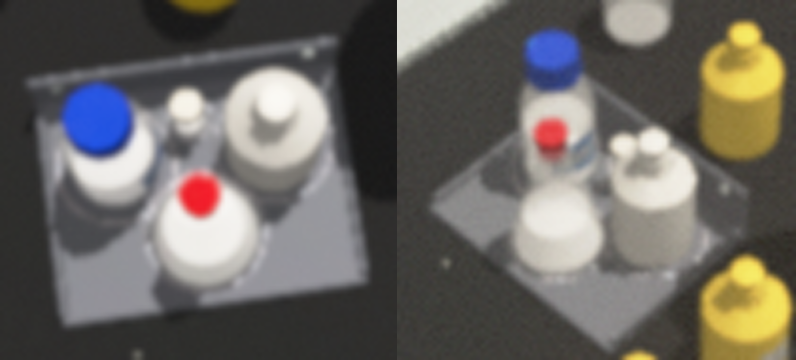

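The crop confirms it: the white stopper bottle is inside the caddy on the right, and the yellow bottles stand outside. Blue is on the left, the red-bung flask in front and the vial at the back. Next come the precise centres from both views, plus the caddy, tray and pan fits.

```bash
cat > m2.py <<'E'
from h import *
S={n:dict(np.load(n+'0.npz')) for n in('scene','top')}
WW={n:cloud(c) for n,c in S.items()}
def top(x,y,r,zlo):
    out=[]
    for n,W in WW.items():
        m=(np.hypot(W[...,0]-x,W[...,1]-y)<r)&(W[...,2]>zlo)&(W[...,2]<zlo+.05)
        v,u=np.nonzero(m); zt=np.percentile(W[m][:,2],70)
        k=m&(W[...,2]>zt-.006); v,u=np.nonzero(k)
        (cu,cv),rr=cv2.minEnclosingCircle(np.c_[u,v].astype(np.float32))
        p=ray(S[n],u.mean(),v.mean(),zt); w=W[k]
        out.append(p); print('  ',n,len(u),'ray',p.round(4),'cloud',w.mean(0).round(4),'zt',zt.round(4),'ext',(np.percentile(w,98,axis=0)-np.percentile(w,2,axis=0)).round(3))
    return np.mean(out,0)
Q={}
for nm,x,y,r,z in[('blue',.511,.087,.035,.14),('bung',.461,.023,.022,.134),('stop',.526,-.024,.022,.115),('vial',.538,.035,.018,.05),('pan',.511,-.334,.06,.03)]:
    print(nm); Q[nm]=top(x,y,r,z); print('  ->',Q[nm].round(4))
model=np.array([[0,.055],[-.055,0],[0,-.055],[.025,0]]);obs=np.array([Q[k][:2] for k in('blue','bung','stop','vial')])
mc=model-model.mean(0);oc=obs-obs.mean(0);U,s,V=np.linalg.svd(mc.T@oc);R=V.T@U.T
t=obs.mean(0)-R@model.mean(0);print('caddy',t,np.degrees(np.arctan2(R[1,0],R[0,0])),'resid mm',((model@R.T+t-obs)*1e3).round(1).tolist())
for n,W in WW.items():
    f=S[n]['frame'].astype(int); m=(f.min(-1)>110)&(abs(W[...,2]-.008)<.012)&(W[...,1]>.2)&(W[...,1]<.48)&(W[...,0]<.7)&(W[...,0]>.25)
    N,l,st,ce=cv2.connectedComponentsWithStats(m.astype(np.uint8));i=1+st[1:,4].argmax();w=W[l==i]
    print('tray',n,st[i],cv2.minAreaRect(w[:,:2].astype(np.float32)),'z',np.percentile(w[:,2],[5,50,95]).round(4))
E
python3 m2.py
```

```text
blue
   scene 112 ray [0.5085 0.083  0.1509] cloud [0.5091 0.084  0.1497] zt 0.1509 ext [0.038 0.04  0.008]
   top 256 ray [0.5093 0.0861 0.1506] cloud [0.5096 0.0862 0.1497] zt 0.1506 ext [0.038 0.039 0.007]
  -> [0.5089 0.0846 0.1508]
bung
   scene 56 ray [0.4599 0.0226 0.1451] cloud [0.4602 0.0231 0.1445] zt 0.1451 ext [0.024 0.025 0.009]
   top 111 ray [0.4616 0.0243 0.1453] cloud [0.4618 0.0243 0.1445] zt 0.1453 ext [0.024 0.025 0.007]
  -> [0.4608 0.0234 0.1452]
stop
   scene 40 ray [ 0.5226 -0.0223  0.1278] cloud [ 0.5227 -0.0221  0.1277] zt 0.1278 ext [0.021 0.023 0.01 ]
   top 77 ray [ 0.5232 -0.0235  0.1288] cloud [ 0.5234 -0.0235  0.1278] zt 0.1288 ext [0.021 0.021 0.007]
  -> [ 0.5229 -0.0229  0.1283]
vial
   scene 24 ray [0.5366 0.0347 0.0616] cloud [0.5372 0.0355 0.0605] zt 0.0616 ext [0.02  0.018 0.009]
   top 58 ray [0.5382 0.0356 0.061 ] cloud [0.5385 0.0356 0.0598] zt 0.061 ext [0.018 0.02  0.008]
  -> [0.5374 0.0352 0.0613]
pan
   scene 651 ray [ 0.5121 -0.337   0.0393] cloud [ 0.5127 -0.3365  0.0384] zt 0.0393 ext [0.08  0.08  0.009]
   top 903 ray [ 0.5132 -0.3357  0.0392] cloud [ 0.5135 -0.3359  0.0384] zt 0.0392 ext [0.079 0.078 0.009]
  -> [ 0.5127 -0.3363  0.0392]
caddy [0.51491339 0.03109148] 7.784975320829922 resid mm [[-1.4, 1.0], [-0.3, 0.2], [-0.5, -0.5], [2.3, -0.7]]
tray scene [ 146  121   87   62 2360] ((0.477267324924469, 0.3424384295940399), (0.30378466844558716, 0.15496474504470825), 3.929018974304199) z [0.0001 0.0055 0.0148]
tray top [  93  153   54  115 5784] ((0.47575461864471436, 0.33902379870414734), (0.29751405119895935, 0.13784745335578918), 3.5624959468841553) z [0.0004 0.0045 0.0137]
```

Each top agrees with its stated height, to within 2 mm: 150, 145, 129, 60 and 38 mm. The caddy fit residual is also within 3 mm. I'll check IK for every pose, then move the first bottle.

```bash
cat > act.py <<'E'
from h import *
CY,TY=7.8,3.7
G={'blue':[.5091,.0850,.138],'flask':[.4612,.0238,.134],'stop':[.5230,-.0230,.1195],'vial':[.5378,.0354,.043]}
tc=np.array([.476,.3395]);ax=np.array([np.cos(np.radians(TY)),np.sin(np.radians(TY))])
T={k:[*(tc+o*ax),G[k][2]-.004] for k,o in(('flask',-.086),('stop',0),('blue',.086))}
PAN=[.5129,-.3361,.043+.0305]
UP=.20
def rot(y): return [180,0,y]
def st(m):
    s=robot.observe(); print(m,'t %.1f'%s['time_s'],np.round(s['tcp_pos'],4),'w %.4f'%s['width'],'gf %.1f'%s['grasp_force'],'F',np.round(s['ft_force'],1)); return s
def pickplace(a,ya,b,yb,up,force=50,lift=.002,first=False):
    """a: grasp TCP, b: TCP at which the thing just stands"""
    above=[a[0],a[1],a[2]+.09 if up>.1 else a[2]+up]
    z=a[2]+up
    if first: robot.move_to([a[0],a[1],z],rot(ya))
    else:
        p=robot.observe()['tcp_pos']; robot.line_to([p[0],p[1],max(z,p[2])],None,.35)
        robot.line_to([a[0],a[1],max(z,p[2])],rot(ya),.3)
    robot.line_to([a[0],a[1],a[2]+.04],rot(ya),.3); robot.line_to(a,rot(ya),.08)
    robot.grasp(force); st('grasp')
    robot.line_to([a[0],a[1],a[2]+.03],rot(ya),.1); s=st('lift')
    if s['width']<.015: raise SystemExit('lost grip')
    robot.line_to([a[0],a[1],z],rot(ya),.3)
    robot.line_to([b[0],b[1],z],rot(yb),.25)
    robot.line_to([b[0],b[1],b[2]+.025],rot(yb),.25)
    robot.line_to([b[0],b[1],b[2]+lift],rot(yb),.05); st('down')
    robot.ungrasp(); robot.wait(.2)
    robot.line_to([b[0],b[1],b[2]+.06],rot(yb),.2); st('released')
E
cat > ik.py <<'E'
from act import *
for f in(0,180):
    print(f)
    for k,p,y in[(k,G[k],CY) for k in G]+[(k,T[k],TY) for k in T]+[('pan',PAN,CY)]:
        for dz in(0,UP):
            j=robot.inverse_kinematics([p[0],p[1],p[2]+dz],rot(y+f)); print(k,dz,None if j is None else np.round(j))
print(T)
E
python3 ik.py
```

```text
0
blue 0 [-37.  33.  31. 126. -34.  30. -62.]
blue 0.2 [-54.  19.  51. 114. -18.  55. -76.]
flask 0 [-28.  30.  26. 132. -33.  24. -57.]
flask 0.2 [-55.  14.  57. 121. -15.  53. -71.]
stop 0 [-24.  35.  31. 125. -38.  29. -46.]
stop 0.2 [-44.  23.  58. 115. -24.  55. -57.]
vial 0 [-24.  42.  21. 125. -44.  20. -48.]
vial 0.2 [-40.  27.  43. 118. -26.  45. -63.]
flask 0 [-69.  34.  32. 126. -37.  29. -94.]
flask 0.2 [ -83.   18.   47.  115.  -17.   54. -113.]
stop 0 [-62.  39.  32. 118. -37.  34. -90.]
stop 0.2 [ -72.   25.   46.  108.  -22.   56. -103.]
blue 0 [-59.  42.  36. 107. -36.  42. -88.]
blue 0.2 [-65.  31.  45.  97. -24.  63. -99.]
pan 0 [ 17.  41.  16. 114. -23.  28. -32.]
pan 0.2 [ -3.  32.  48. 107. -29.  54. -24.]
180
blue 0 [-11.  29.  -6. 124.   7.  27.  75.]
blue 0.2 [-22.  14.   7. 113.  -2.  54.  85.]
flask 0 [ -5.  27.  -7. 131.   9.  22.  79.]
flask 0.2 [-21.  10.  13. 119.  -3.  51.  91.]
stop 0 [  2.  32.  -8. 124.  10.  25.  84.]
stop 0.2 [-14.  16.  14. 113.  -5.  51. 100.]
vial 0 [ -5.  40.  -7. 124.  15.  17.  73.]
vial 0.2 [-11.  22.   1. 116.  -1.  42.  89.]
flask 0 [-43.  30.  -6. 125.   7.  25.  40.]
flask 0.2 [-44.  14.  -3. 113.   1.  53.  46.]
stop 0 [-37.  35.  -6. 116.   7.  29.  46.]
stop 0.2 [-38.  20.  -4. 106.   2.  54.  51.]
blue 0 [-33.  37.  -6. 106.   6.  38.  52.]
blue 0.2 [-34.  25.  -4.  95.   2.  60.  55.]
pan 0 [ 44.  42. -24. 113.  31.  32.  96.]
pan 0.2 [  6.  28.  32. 107. -19.  51. 145.]
{'flask': [np.float64(0.39017925682859256), np.float64(0.3339502214902456), 0.13], 'stop': [np.float64(0.476), np.float64(0.3395), 0.11549999999999999], 'blue': [np.float64(0.5618207431714074), np.float64(0.34504977850975443), 0.134]}
```

Run:
```python
from act import *
pickplace(G['blue'],CY+180,T['blue'],TY+180,UP,first=True)
print(robot.observe()['joint_pos'].round(0))
c=cap('top');save(c['frame'],'top1.png')
```

```text
grasp t 4.3 [0.5097 0.0852 0.1387] w 0.0400 gf 50.2 F [-0.6 -0.5  6.5]
lift t 4.8 [0.509  0.0851 0.168 ] w 0.0398 gf 50.6 F [-0.2 -0.5 -2.5]
down t 8.2 [0.5617 0.345  0.1358] w 0.0401 gf 50.6 F [-0.3 -1.3 -2.5]
released t 9.3 [0.562  0.3452 0.1949] w 0.0857 gf 0.0 F [0.7 0.3 0.5]
[-39.  33.   4. 104.  -3.  44.  60.]
```

View pics/top1.png

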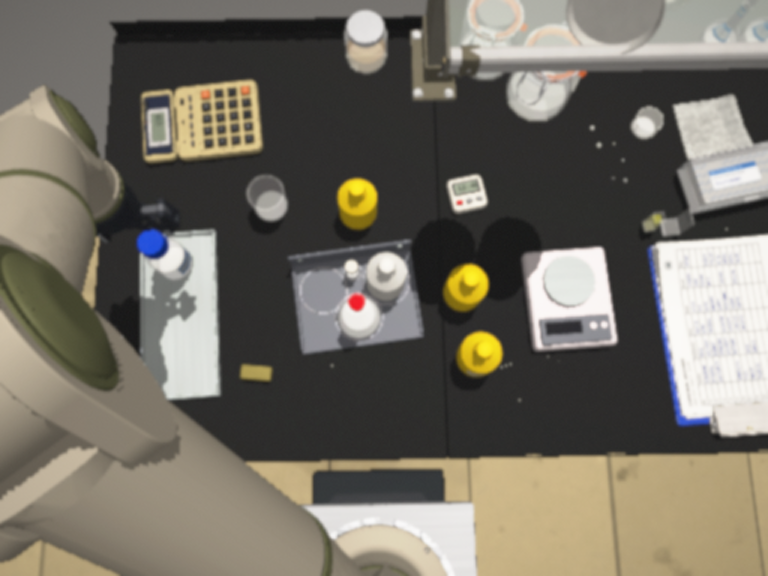

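The blue bottle stands on the tray, with its cap at (152,243) and body at (172,260). Its ring in the caddy is empty at (322,290), and everything else is undisturbed. Next are the flask and the stopper bottle.

Run:
```python
from act import *
pickplace(G['flask'],CY+180,T['flask'],TY+180,UP)
pickplace(G['stop'],CY+180,T['stop'],TY+180,UP)
p=robot.observe()['tcp_pos']; robot.line_to([p[0],p[1],.27],None,.3)
robot.line_to([.5378,.0354,.27],rot(CY+180),.3)
for n in('top','scene'):
    c=cap(n);save(c['frame'],n+'2.png');W=cloud(c)
    for k in T:
        x,y,z=T[k]; m=(np.hypot(W[...,0]-x,W[...,1]-y)<.03)&(W[...,2]>z-.01)&(W[...,2]<z+.03)
        print(n,k,m.sum(),np.round(W[m].mean(0)-[x,y,0],4),np.percentile(W[m][:,2],80).round(4))
    x,y,z=G['vial'];m=(np.hypot(W[...,0]-x,W[...,1]-y)<.02)&(W[...,2]>.05)&(W[...,2]<.075); print(n,'vial',m.sum(),W[m].mean(0).round(4) if m.any() else'')
st('')
```

```text
grasp t 13.1 [0.4616 0.0241 0.1346] w 0.0351 gf 48.9 F [-0.3  0.6  9.4]
lift t 13.5 [0.4612 0.0239 0.164 ] w 0.0351 gf 49.1 F [-0.3 -0.  -2.4]
down t 17.1 [0.3901 0.3339 0.1318] w 0.0349 gf 49.2 F [-0.5 -0.3 -1.5]
released t 18.3 [0.3903 0.3341 0.1906] w 0.0854 gf 0.0 F [ 0.1 -0.8 -0.6]
grasp t 22.2 [ 0.5232 -0.0228  0.1199] w 0.0239 gf 48.8 F [-1.3  0.8  5.9]
lift t 22.6 [ 0.523  -0.0229  0.1496] w 0.0237 gf 49.2 F [-0.1  0.3 -2.5]
down t 26.4 [0.476  0.3395 0.1173] w 0.0233 gf 49.2 F [ 0.6 -0.1 -1.5]
released t 27.7 [0.4762 0.3397 0.1762] w 0.0851 gf 0.0 F [-0.6  0.2 -0.1]
top flask 182 [-0.0004 -0.0018  0.1355] 0.1409
top stop 116 [-0.0012 -0.0024  0.12  ] 0.1253
top blue 311 [-0.0015 -0.0024  0.1426] 0.1465
top vial 0 
scene flask 85 [-0.0014 -0.0038  0.134 ] 0.1412
scene stop 61 [-0.0013 -0.0043  0.1184] 0.1249
scene blue 133 [-0.0023 -0.005   0.141 ] 0.1472
scene vial 38 [0.5377 0.0329 0.0592]
 t 29.5 [0.5375 0.0371 0.2697] w 0.0851 gf 0.0 F [-1.1 -0.1  0.3]
```

View pics/top2.png

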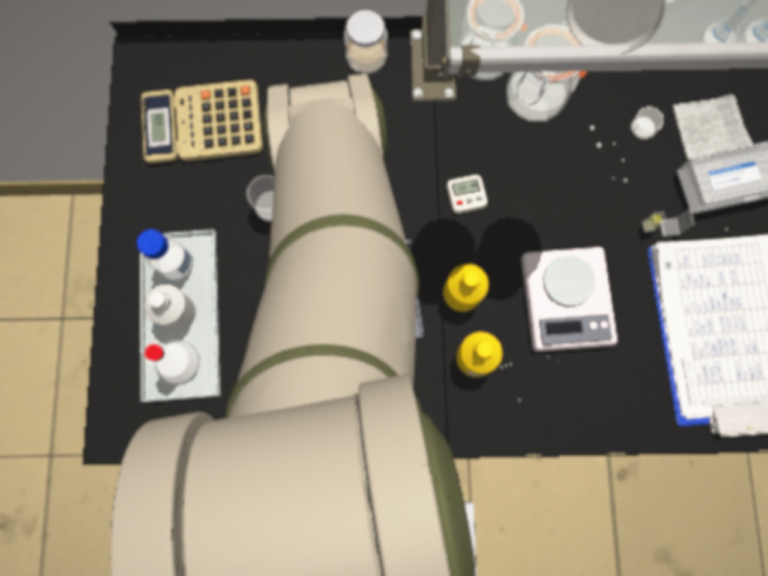

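The top view shows all three bottles upright in a row on the tray: blue (152,243), stopper (160,300), red bung (154,353). Their measured tops are 147, 125 and 141 mm, which is right for the 4 mm floor. Now the vial.

Run:
```python
from act import *
pickplace(G['vial'],CY+180,PAN,CY+180-45,UP,force=25,lift=.0015)
p=robot.observe()['tcp_pos']; robot.line_to([p[0],p[1],.26],None,.3)
robot.line_to([.476,.05,.31],rot(CY+180),.3)
for n in('top','scene'):
    c=cap(n);save(c['frame'],n+'3.png');W=cloud(c)
    m=(np.hypot(W[...,0]-.5129,W[...,1]+.3361)<.03)&(W[...,2]>.075)&(W[...,2]<.12); v,u=np.nonzero(m)
    print(n,'vial',m.sum(),W[m].mean(0).round(4) if m.any() else'', W[m].max(0).round(3) if m.any() else '')
    for k in T:
        x,y,z=T[k]; m=(np.hypot(W[...,0]-x,W[...,1]-y)<.03)&(W[...,2]>z-.01)&(W[...,2]<z+.03)
        print(n,k,m.sum(),np.round(W[m].mean(0)-[x,y,0],4) if m.any() else'')
st('');print(robot.observe()['joint_pos'].round())
```

```text
grasp t 32.0 [0.538  0.0354 0.0433] w 0.0224 gf 24.6 F [ 0.1 -0.   5.1]
lift t 32.4 [0.5379 0.0355 0.0732] w 0.0224 gf 24.5 F [-0.6  1.6  0.3]
down t 36.1 [ 0.5128 -0.3361  0.0748] w 0.0224 gf 24.5 F [-0.9 -0.1 -0.4]
released t 37.4 [ 0.5132 -0.3361  0.1342] w 0.0854 gf 0.0 F [-0.1  0.8 -0.6]
top vial 73 [ 0.513  -0.3345  0.0879] [ 0.524 -0.326  0.094]
top flask 181 [-0.0004 -0.0019  0.1362]
top stop 119 [-0.0008 -0.0027  0.1197]
top blue 309 [-0.0016 -0.0022  0.1429]
scene vial 65 [ 0.5109 -0.3377  0.0866] [ 0.523 -0.325  0.095]
scene flask 82 [-0.0011 -0.0037  0.1346]
scene stop 60 [-0.0012 -0.0036  0.1183]
scene blue 131 [-0.0027 -0.0057  0.1417]
 t 39.5 [0.476  0.0486 0.3097] w 0.0850 gf 0.0 F [ 0.2  0.3 -1. ]
[-16.  13.   4. 119.  -1.  49.  86.]
```

View pics/scene3.png

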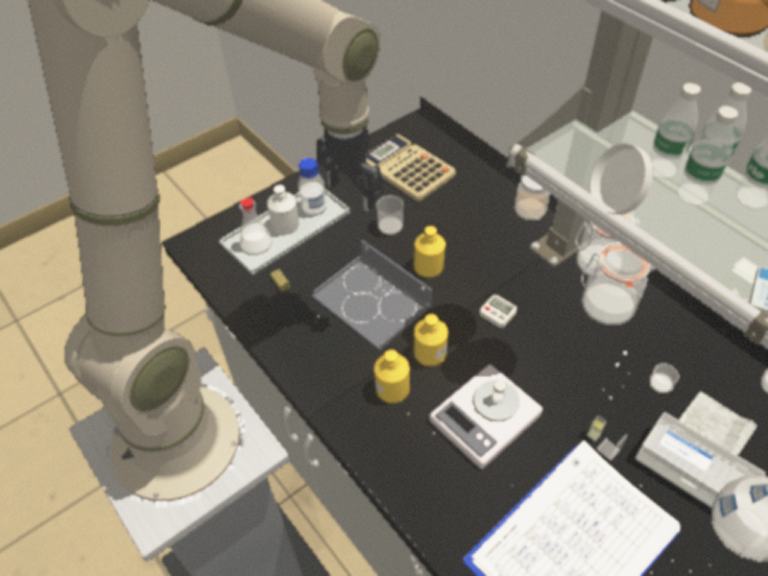

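The scene view shows the vial upright on the pan at (497,388), about 2 mm off centre. The three bottles are on the tray at (250,225), (283,210) and (312,185), and the caddy's rings are empty. Now the bottles go back in reverse order.

Run:
```python
from act import *
for k in('stop','flask','blue'):
    print(k); pickplace(T[k],TY+180,G[k],CY+180,UP,lift=.0015)
p=robot.observe()['tcp_pos']; robot.line_to([p[0],p[1],.3],None,.3)
robot.line_to([.46,.36,.3],rot(TY+180),.3)
R=dict(blue=(.5091,.0850,.14),flask=(.4612,.0238,.134),stop=(.5230,-.0230,.115))
for n in('top','scene'):
    c=cap(n);save(c['frame'],n+'4.png');W=cloud(c);W0=cloud(dict(np.load(n+'0.npz')))
    for k,(x,y,z) in R.items():
        f=lambda W:W[(np.hypot(W[...,0]-x,W[...,1]-y)<.032)&(W[...,2]>z)&(W[...,2]<z+.03)]
        print(n,k,len(f(W)),'shift mm',((f(W).mean(0)-f(W0).mean(0))*1e3).round(1) if len(f(W)) else '')
    m=(np.hypot(W[...,0]-.5129,W[...,1]+.3361)<.03)&(W[...,2]>.075)&(W[...,2]<.12); print('vial',W[m].mean(0).round(4))
```

```text
stop
grasp t 42.8 [0.4762 0.3399 0.116 ] w 0.0235 gf 49.2 F [0.5 1.2 5.5]
lift t 43.3 [0.476  0.3394 0.1455] w 0.0237 gf 49.2 F [-0.4 -0.2 -1.6]
down t 47.0 [ 0.5229 -0.0231  0.1208] w 0.0236 gf 49.2 F [-0.2 -1.1 -1.1]
released t 48.3 [ 0.5232 -0.0229  0.1801] w 0.0852 gf 0.0 F [ 0.1 -0.3 -0.4]
flask
grasp t 52.2 [0.3905 0.3342 0.1307] w 0.0348 gf 48.9 F [-0.5 -1.2  8.7]
lift t 52.6 [0.3902 0.3339 0.16  ] w 0.0349 gf 49.1 F [-0.2 -0.4 -1.2]
down t 56.2 [0.4611 0.0237 0.1352] w 0.0350 gf 49.2 F [ 0.2 -0.9 -1.8]
released t 57.4 [0.4614 0.0239 0.1946] w 0.0855 gf 0.0 F [-0.6  0.7 -0.5]
blue
grasp t 61.1 [0.5622 0.3453 0.1347] w 0.0405 gf 50.6 F [0.2 0.4 5.5]
lift t 61.5 [0.5617 0.345  0.1641] w 0.0400 gf 50.6 F [ 0.1 -0.4 -3.3]
down t 64.9 [0.509  0.0849 0.1393] w 0.0401 gf 50.6 F [-0.2 -0.5 -2.4]
released t 66.0 [0.5093 0.0851 0.1986] w 0.0861 gf 0.0 F [-0.4  0.1  0.7]
top blue 269 shift mm [-0.4 -0.4 -0.2]
top flask 129 shift mm [-0.8 -0.3 -0.6]
top stop 89 shift mm [0.  0.  0.4]
vial [ 0.5127 -0.3346  0.0878]
scene blue 132 shift mm [-0.8 -0.5  0.3]
scene flask 67 shift mm [-0.3 -0.1  0.1]
scene stop 57 shift mm [ 0.1 -1.7 -0.2]
vial [ 0.511  -0.3376  0.087 ]
```

View pics/top4.png

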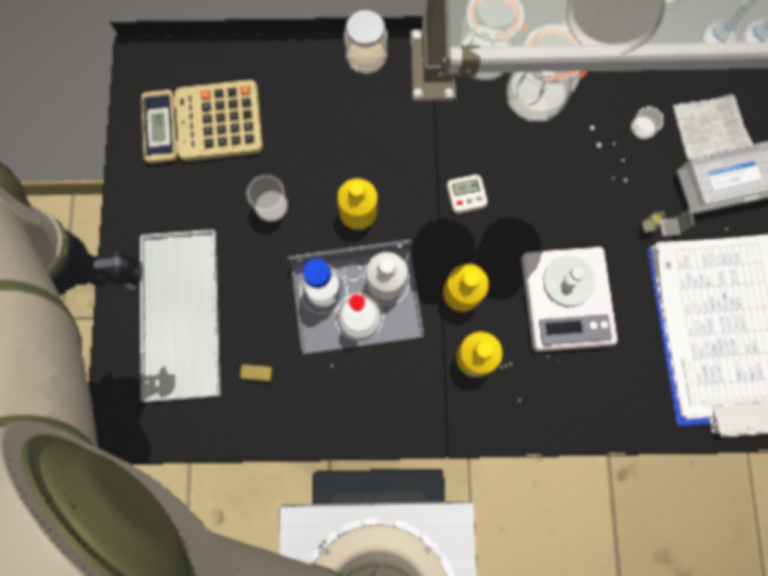

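The bottles are back at (316,270), (357,302) and (387,265), within 2 mm of their start. The vial is on the pan at (573,277) and the bystanders haven't moved. Handing in.

```bash
python3 -c "
from station import robot
print(robot.finish_job())"
```

```text
the job is handed in; nothing more can be done
None
```

I handed in the job after about 70 s of robot time: by the cameras, the vial stands about 2 mm from the pan's centre, the three bottles are back upright within 2 mm of where they started, and the beaker, timer and eraser are unmoved; the hand-in returned no verdict.

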